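# Tighten the roll brake of the carton tape dispenser

### The job

The tape roll on the packing-table dispenser runs too freely, so tighten its brake: slide the cover plate open off the access slot, take the adjusting tool from its stand, and with its tip through the slot push the star wheel's teeth towards the tape roll, about one tooth a stroke and lifting the tip out between strokes, until the dial pointer stands between the two marks. Then put the tool back upright in its stand with its round guard resting on the rim, and slide the cover fully shut. Leave the tin, the sauce bottle and the jar where they are.

Things in the scene. Friction and masses are not known exactly. Their poses are not given: they have to be found in the camera images.
- slot (a point): Centre of the access slot, on the outer sloping face of the dispenser's grey head (fixed). z = the face's outward normal, tilted 35 degrees from vertical to the front; y = along the slot, level, pointing away from the amber tape roll (110 mm across, starts 78 mm to -y); x = up the slope. Slot 34 mm long (y), 20 mm wide (x), plate 4 mm thick; the tool enters along -z.
- star_wheel (a joint): Turning of the steel star wheel, rad; grows as the teeth in the slot move to the tape roll (slot -y). At 0 and every 0.628 rad a tooth points straight out at the slot centre. Steady friction 0.05 N m (about 2 N at a tooth), no clicks, stays where left. Right setting: 2.0, within 0.22 (pointer clear of both marks). Starts 2 to 3 teeth short.
- axle (a point): Middle of the star wheel, on its axle, 44 mm straight in from the slot (axes as the slot's; the axle runs along x). The wheel is 72 mm across its tooth tips with a 36 mm hub and 10 straight radial teeth, 5 mm thick, 24 mm wide (x), one every 36 degrees; the tips pass 8 mm below the outer face.
- dial (a point): Centre of the white 80 mm dial on the head's upper rear end (axes as the slot's; the dial faces +x). The black pointer, 32 mm long, turns with the wheel; at wheel 2.0 it points along +z, to the top. Two black marks near the rim, 0.28 rad either side of +z, bound the right setting.
- cover_tab (a point): Centre of the steel tab on the cover plate (axes as the slot's). 10 mm thick (y), 26 mm wide (x), standing square out of the face: its top is 14 mm above this point (+z), the plate's surface 14 mm below. The plate, 50 mm long (y), 36 mm wide and 3 mm thick, lies on the face; shut, it is centred over the slot and the tab is 18 mm to +y of the slot centre.
- cover (a joint): Slide of the cover in m along the slot's +y (away from the tape roll): 0 = fully shut, 0.046 = stop, fully open. Needs about 1.5 N and stays where it is left. It may start a little ajar.
- tool_grip (a point): Centre of the adjusting tool's dark wooden handle, 18 x 18 x 52 mm (faces along x and y, z up the handle). About 80 g. Below it a round steel guard, 44 mm across, 4 mm thick, top 26 mm and underside 30 mm below this point, then a straight steel rod 6 mm in diameter. Starts upright in its stand, guard on the rim.
- tool_tip (a point): Lower end of the tool's rod, on its axis, 84 mm below the handle's centre (54 mm below the guard's underside).
- stand_mouth (a point): Centre of the open top of the wooden tool stand, level with its rim, 70 mm above the table (z up). Square mouth 24 x 24 mm inside, 34 x 34 mm outside, open 55 mm deep; foot 70 x 70 mm and 10 mm high. Fixed to the table. In place, the guard lies on the rim and the handle centre is 30 mm above this point.
- tin: Bystander: closed red tin, 74 mm across and 80 mm high, upright; origin at the centre of its underside.
- sauce: Bystander: sauce bottle with a red cap, 70 mm across and 170 mm high, upright; origin at the centre of its underside.
- jar: Bystander: amber glass jar with a white lid, 72 mm across and 90 mm high, upright; origin at the centre of its underside.
There are look-alikes about, which are no part of the job. Leave any pink look-alike of the part that bears tool_grip alone.

How it is judged:
By the outcome, as a careful person would: the job done as asked, in the order asked, and still so for the second after the job is handed in, with the robot touching nothing.
It also fails if it takes over 72 s, if anything falls off the work surface, if the arm or the gripper's body presses on something with over 40 N, if the wrist force passes 120 N, or if a joint passes its speed limit or range.

### The arm

A 6-joint arm with a two-finger parallel gripper is mounted at the origin on the work surface. World frame = base frame: x ahead of the robot, y to its left, z up, the work surface at z = 0. Lengths are in m, angles in rad, forces in N, time in s.
With the tool pointing down it reaches from about 0.425 to 0.95 m from the base axis. Payload 3.5 kg.
Tool frame: the origin (TCP) lies midway between the tips of the shut fingers; the grasp point (between the pads) lies 19 mm behind it (ctrl.pinch_z is the distance from the TCP to the grasp point, in m); z points along the fingers, y is the line along which they close (so a half turn about z gives the same grasp; the last joint's range is limited). The gripper opens to 85 mm and grips with 20 to 120 N. Pads are 22 mm wide; open, the fingers measure 114 mm over their backs; the gripper's body (76 mm by 85 mm) begins 54 mm behind the grasp point. The pads swing forward as they close: fully open they stand 13 mm farther back than shut.
Start: joints at [-1.353, 0.286, 1.577, -0, 1.279, -0.15], TCP at [0.243, -0.63, 0.231] pointing down, gripper open.
Joint ranges: [-2.77, 2.77], [-0.9, 2.22], [0.21, 2.48], [-1.53, 4.67], [0.24, 2.81], [-2.84, 2.84]. Speed limits (rad/s): [2.79, 2.79, 3.14, 3.14, 3.14, 3.14].

### API

Orientations are given as a unit quaternion [x, y, z, w].
In Python, from plant import get_state, viewer, sign_off, ctrl gives the robot as it stands. The module is installed in compiled form; this text tells all that it offers.
- The arm moves only by the shell command python3 -m handwheel 'ROWS' [FORCE]. ROWS is JSON, a list that holds one entry, the list of rows, each a list of 5 numbers: the finger opening in m, from 0 to 0.0854, then the shift along the tool's x, y, z in m, then the turn about the tool's z in degrees. In form: [[[claw, x, y, z, spin], ...]]. A call has 1 to 12 rows; each row shifts and turns the commanded pose from where the row before left it, along the tool's axes as they then stand; what a row does not reach is not made up. A row lasts 1/12 s, in which the tool goes at most 41.7 mm and 7.16 degrees, less where a joint would pass 70% of its speed; a pose out of reach is approached as far as the arm can. A call is refused whole if a number of a shift passes 0.0417 or a number of a turn 7.16, either way. A call with a gripper value outside its range is refused whole. The fingers move at their own pace and stop on an object; FORCE is the grip in N (left out, the last holds). Time passes only in rows, so rows that do not move let the fingers close. It gives the time, the measured TCP pose, the force, the opening and the grip force at its end, in the units of the state.
- get_state(): the state, without advancing time (a new reading comes with each control period).
- viewer.read_camera(name): name is "scene" or "top" or "wrist"; returns the picture (400x640x3 uint8, blue, green, red); there is no depth.
- viewer.camera_params(name): a dict with "fov_y" (degrees; the focal length in pixels is half the picture's height over the tangent of half this angle, whatever the lens; pixels are square), "cx", "cy" (the principal point, pixels), "xyz" and "attitude" of the camera in the world; the wrist camera has in their place "hand_eye" (4x4, takes a point from camera to tool coordinates, whose origin is the TCP and whose axes are the flange's). Camera axes: x right, y up, looking along -z (the intrinsics and any distortion apply to the point x, -y, -z); pixel columns grow to the right and rows downward; lengths in m; the calibration is good to about 2 mm. A picture is of the moment at which its call begins: read the wrist's pose just before it. camera_params takes no time and is no camera call.
- sign_off(): hands the job in; it is judged then, once.
Trained networks look in the newest picture that a camera, given by its name, has taken for a name from the list of things; names that differ only in an ending like _2 or _b are one class to them, and where a whole thing is asked for, a point or a joint stands for the part that bears it (a point fixed in the world has none). Each returns a list of dicts, best first, with "confidence" (0 to 1); they miss things now and then, are a little off and sometimes report something else, mostly with a low value. They report only what shows in the picture. A call takes as long as a camera call. They do not tell look-alikes from the thing itself.
- viewer.look_for(camera, name): "extent" ([left, top, width, height] as shares, 0 to 1, of the picture: columns of its width, rows of its height, round what is visible of it).
- viewer.outline_of(camera, name): "mask" (400x640 bool, what is visible of it) and "extent" ([left, top, width, height] as shares, 0 to 1, of the picture: columns of its width, rows of its height, round what is visible of it).
- viewer.pinpoint(camera, name): "xy" ([column, row] as shares, 0 to 1, of the picture: columns of its width, rows of its height: a listed point, or the origin of a listed thing).
The state is a dict: "time": time; "qpos": joint angles; "dq": joint speeds; "joint_efforts": joint torques, N m; "eef_pos": TCP position; "tcp_rot": TCP orientation; "contact_force": force on the tool from outside, world axes, zero at the start; "wrist_torque": the same for the moment, N m; "opening": opening from 0.0 (shut) to 1.0 (fully open); "finger_force": force on a finger pad.
Only numpy, scipy, OpenCV 4.12 (cv2) and the standard library are available. Lean on these libraries where they do the work, as an engineer would, in place of code of your own. Each camera call takes 0.05 s, during which the arm holds its last target. There are 200 camera calls.

## Working session

There is one attempt and no reset: what is moved stays moved. The work goes in short steps, Python scripts to look and compute and a shell command to move; the robot and the scene stay as the last step left them, time stands still between calls to the robot, and variables do not carry over. Pictures are saved under pics/ and viewed, at most 10 in all, crops included, and the job is handed in when it is done.

```bash
mkdir -p pics; ls
cat > h.py <<'E'
import numpy as np, cv2
from scipy.spatial.transform import Rotation as R
from plant import get_state, viewer, sign_off, ctrl
def snap(c,fn=None):
    im=viewer.read_camera(c)
    if fn: cv2.imwrite('pics/'+fn,im)
    return im
E
python3 - <<'E'
from h import *
for c in("scene","top","wrist"):
    p=viewer.camera_params(c);print(c,p)
a=snap("scene");b=snap("top")
cv2.imwrite('pics/a.png',cv2.resize(np.vstack([a,b]),None,fx=.75,fy=.75))
s=get_state();print(s,ctrl.pinch_z)
for c in("scene","top"):
    for n in("slot","axle","dial","cover_tab","tool_grip","tool_tip","stand_mouth","tin","sauce","jar"):
        r=viewer.pinpoint(c,n);print(c,n,[(np.round(np.array(q["xy"])*[640,400],1).tolist(),round(q["confidence"],2)) for q in r[:3]])
E
```

```text
pics
scene {'fov_y': 48.023199308949614, 'cx': 321.972953163302, 'cy': 203.4937488318447, 'xyz': array([0.97130561, 0.68405073, 0.82644983]), 'attitude': array([0.13180322, 0.39422695, 0.86550891, 0.27947693])}
top {'fov_y': 57.017539261359396, 'cx': 318.66682488798506, 'cy': 196.93412917632173, 'xyz': array([0.3918468 , 0.04905542, 1.04291225]), 'attitude': array([-0.03450961,  0.05132772,  0.70757869, -0.70392254])}
wrist {'fov_y': 64.46831272246925, 'cx': 318.4615430452472, 'cy': 196.26640750363595, 'hand_eye': array([[-1.14837089e-03,  9.57282919e-01,  2.89150643e-01,
         7.34396177e-02],
       [ 9.99999335e-01,  1.13115029e-03,  2.26661344e-04,
         6.81815401e-05],
       [-1.10093802e-04,  2.89150711e-01, -9.57283581e-01,
        -1.43997375e-01],
       [ 0.00000000e+00,  0.00000000e+00,  0.00000000e+00,
         1.00000000e+00]])}
{'time': 0.1, 'qpos': array([-1.35297037e+00,  2.87135169e-01,  1.57800772e+00, -1.03929016e-05,
        1.27863121e+00, -1.49990771e-01]), 'dq': array([-0.00012797, -0.00301118, -0.00173818,  0.00230562,  0.0010166 ,
       -0.00104788])
[... 749 characters left out ...]
([422.3, 263.8], 0.78), ([453.3, 294.3], 0.68)]
scene stand_mouth [([408.0, 279.4], 0.58), ([316.4, 238.9], 0.39)]
scene tin [([343.3, 340.0], 0.65), ([265.6, 172.9], 0.63)]
scene sauce [([340.7, 340.6], 0.7), ([222.0, 193.1], 0.31)]
scene jar [([223.9, 193.4], 0.85)]
top slot [([294.0, 189.9], 0.66)]
top axle [([294.3, 184.3], 0.76)]
top dial [([294.6, 168.9], 0.77)]
top cover_tab [([277.6, 189.8], 0.83)]
top tool_grip [([242.5, 259.5], 0.79), ([194.0, 260.3], 0.77), ([215.4, 220.6], 0.72)]
top tool_tip [([220.5, 220.9], 0.44)]
top stand_mouth [([218.2, 220.7], 0.85)]
top tin [([432.7, 215.9], 0.83)]
top sauce [([226.5, 160.5], 0.63)]
top jar [([427.4, 164.3], 0.95), ([294.8, 167.8], 0.35)]
```

View pics/a.png

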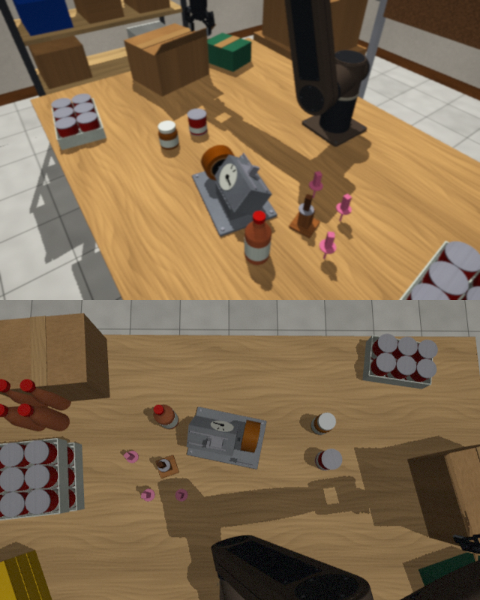

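The real tool (dark handle, standing in the wooden stand) is at about top (216,220) and scene (408,270). The pink look-alikes are at top (174,207), (197,260) and (242,260), and scene (418,239), (462,271) and (439,321), so I choose the dark one. The dispenser is at top (294,185), with the amber tape at (335,180). The sauce bottle is at (222,155), the jar at (430,163) and the tin at (435,212).

```bash
cat >> h.py <<'E'
def pose(c,s=None):
    p=viewer.camera_params(c)
    f=200/np.tan(np.radians(p["fov_y"]/2))
    K=np.array([[f,0,p["cx"]],[0,f,p["cy"]],[0,0,1]])
    T=np.eye(4)
    if c=="wrist":
        s=s or get_state(); B=np.eye(4);B[:3,:3]=R.from_quat(s["tcp_rot"]).as_matrix();B[:3,3]=s["eef_pos"];T=B@p["hand_eye"]
    else: T[:3,:3]=R.from_quat(p["attitude"]).as_matrix();T[:3,3]=p["xyz"]
    T=T@np.diag([1,-1,-1,1]); return K,T
def ray(c,px,P=None):
    K,T=P or pose(c); d=T[:3,:3]@np.linalg.solve(K,[px[0],px[1],1]); return T[:3,3],d/np.linalg.norm(d)
def tri(rays):
    A=sum(np.eye(3)-np.outer(d,d) for o,d in rays);b=sum((np.eye(3)-np.outer(d,d))@o for o,d in rays)
    x=np.linalg.solve(A,b);return x,[np.linalg.norm(np.cross(d,x-o)) for o,d in rays]
def atz(r,z):
    o,d=r;return o+d*(z-o[2])/d[2]
def proj(c,X,P=None):
    K,T=P or pose(c);q=K@(T[:3,:3].T@(np.array(X)-T[:3,3]));return q[:2]/q[2]
E
python3 - <<'E'
from h import *
np.set_printoptions(precision=4,suppress=True)
S=dict(slot=(324.3,225.3),axle=(316.7,239.9),dial=(303.4,234.7),tab=(338.9,228.1))
T=dict(slot=(294,189.9),axle=(294.3,184.3),dial=(294.6,168.9),tab=(277.6,189.8))
for n in S: print(n,*tri([ray("scene",S[n]),ray("top",T[n])]))
print("grip",atz(ray("top",(215.4,220.6)),.1),"mouth",atz(ray("top",(218.2,220.7)),.07), 'mouth s',atz(ray("scene",(408,279.4)),.07))
g=atz(ray("top",(215.4,220.6)),.1);print(proj("scene",g))
for n,z,p in(("tin",0,(432.7,215.9)),("sauce",0,(226.5,160.5)),("jar",0,(427.4,164.3))):print(n,atz(ray("top",p),z))
for p in((242.5,259.5),(194,260.3)):print("pink",atz(ray("top",p),.07))
a=snap("scene");b=snap("top")
x=cv2.resize(a[195:335,270:480],None,fx=3.4,fy=3.4,interpolation=2)
cv2.imwrite('pics/b.png',x)
E
```

```text
slot [0.524  0.0885 0.1157] [np.float64(0.0010029291040691685), np.float64(0.0010029291040690766)]
axle [0.5446 0.0887 0.0803] [np.float64(0.0018079934269596319), np.float64(0.0018079934269596223)]
dial [0.5791 0.0864 0.1153] [np.float64(0.0020702752503516425), np.float64(0.002070275250351744)]
tab [0.5189 0.1302 0.1373] [np.float64(0.002210448845918858), np.float64(0.0022104488459188977)]
grip [0.4473 0.2893 0.1   ] mouth [0.4487 0.2897 0.07  ] mouth s [0.4488 0.2907 0.07  ]
[409.9734 269.5279]
tin [ 0.4633 -0.3017  0.    ]
sauce [0.6255 0.2878 0.    ]
jar [ 0.6135 -0.2929  0.    ]
pink [0.3477 0.2243 0.07  ]
pink [0.3466 0.3492 0.07  ]
```

View pics/b.png

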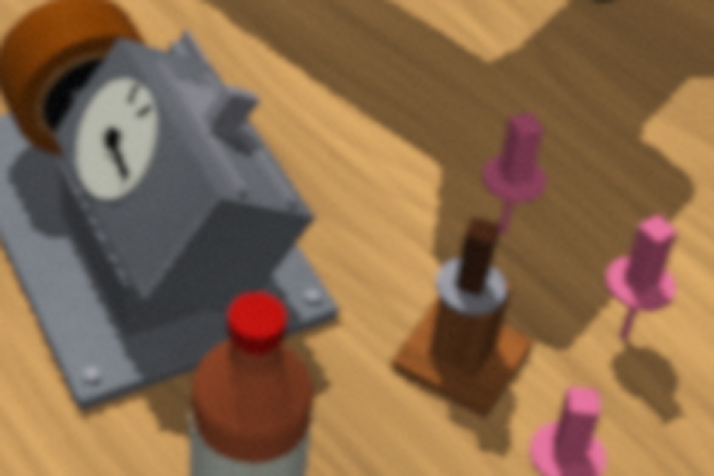

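The crop confirms it: the dark wooden handle in the stand is at scene (410,270), with the pink ones around it. The dial pointer points down, short of the marks at the upper right. I'll move the wrist camera over the dispenser.

```bash
python3 -m handwheel '[[[0.0854,0.014,-0.015,0,0],[0.0854,0.0265,-0.0295,0,0],[0.0854,0.0275,-0.0305,0,0],[0.0854,0.0275,-0.0305,0,0],[0.0854,0.0275,-0.0305,0,0],[0.0854,0.0275,-0.0305,0,0],[0.0854,0.0275,-0.0305,0,0],[0.0854,0.0275,-0.0305,0,0],[0.0854,0.0275,-0.0305,0,0],[0.0854,0.0275,-0.0305,0,0],[0.0854,0.0275,-0.0305,0,0],[0.0854,0.0275,-0.0305,0,0]]]' 20
python3 -m handwheel '[[[0.0854,0.0275,-0.0305,0,0],[0.0854,0.0275,-0.0305,0,0],[0.0854,0.0275,-0.0305,0,0],[0.0854,0.0275,-0.0305,0,0],[0.0854,0.0275,-0.0305,0,0],[0.0854,0.0275,-0.0305,0,0],[0.0854,0.0275,-0.0305,0,0],[0.0854,0.010,-0.011,0,-5],[0.0854,0,0,0,-7.16],[0.0854,0,0,0,-7.16],[0.0854,0,0,0,-7.16],[0.0854,0,0,0,-7.16]]]'
python3 -m handwheel '[[[0.0854,0,0,0,-7.16],[0.0854,0,0,0,-7.16],[0.0854,0,0,0,-7.16],[0.0854,0,0,0,-7.16],[0.0854,0,0,0,-7.16],[0.0854,0,0,0,-7.16],[0.0854,0,0,0,-7.16],[0.0854,0,0,0,-7.16],[0.0854,0,0,0,-7.16],[0.0854,0,0,0,-7.16],[0.0854,0,0,0,-7.16],[0.0854,0,0,0,-7.16]]]'
python3 -m handwheel '[[[0.0854,0,0,0,-7.16],[0.0854,0,0,0,-7.16],[0.0854,0,0,0,-7.16],[0.0854,0,0,0,-7.16],[0.0854,0,0,0,-6],[0.0854,0,0,0,-3.5],[0.0854,0,0,0,0],[0.0854,0,0,0,0]]]'
```

```text
time: 2.2
eef_pos: [0.4118, -0.1884, 0.2317]
tcp_rot: [0.983, 0.183, 0.0, 0.0]
contact_force: [1.0, -0.2, 0.9]
opening: 0.998
finger_force: 0.0
time: 3.2
eef_pos: [0.5197, 0.0924, 0.2314]
tcp_rot: [0.887, 0.463, 0.0, 0.0]
contact_force: [-0.4, -0.2, 0.1]
opening: 1.002
finger_force: 0.0
time: 4.2
eef_pos: [0.5197, 0.092, 0.2314]
tcp_rot: [0.334, 0.943, 0.0, 0.0]
contact_force: [0.4, 0.4, -0.0]
opening: 0.999
finger_force: 0.0
time: 4.87
eef_pos: [0.5197, 0.0921, 0.2314]
tcp_rot: [0.012, 1.0, 0.0, 0.0]
contact_force: [0.3, 0.1, -0.0]
opening: 0.998
finger_force: 0.0
```

Run:
```python
from h import *
np.set_printoptions(precision=4,suppress=True)
P=pose("wrist");s=get_state();print(s["eef_pos"],s["tcp_rot"],s["qpos"],s["time"],s["contact_force"])
snap("wrist","w1.png")
for n in("slot","axle","dial","cover_tab","stand_mouth","tool_grip"):
    r=viewer.pinpoint("wrist",n);print(n,[(np.round(np.array(q["xy"])*[640,400],1).tolist(),round(q["confidence"],2)) for q in r[:3]])
```

```text
[0.5197 0.0921 0.2314] [0.0115 0.9999 0.     0.0001] [-0.017  -0.0406  1.9362  0.      1.2458 -1.5648] 4.8667 [ 0.2726  0.093  -0.0224]
slot [([555.7, 97.4], 0.62), ([325.1, 198.0], 0.6)]
axle [([319.2, 211.1], 0.57)]
dial [([309.1, 252.5], 0.97)]
cover_tab [([362.0, 197.1], 0.94)]
stand_mouth []
tool_grip [([554.0, 97.6], 0.61)]
```

View pics/w1.png

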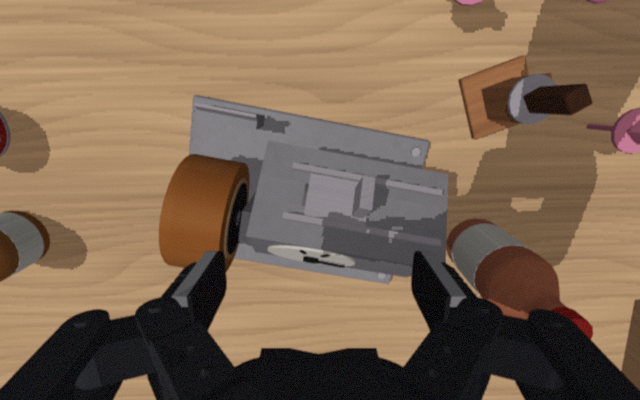

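In the wrist view, the plate and tab are at about (340,195), with the tab at (365,193) and the plate shut or nearly so. The rails run from (293,165) to (442,192), the dial is edge-on at (309,253), the tool is at (550,98) and its stand foot is around (495,97). Next I'll fit the dispenser pose jointly.

Run:
```python
from h import *
from scipy.optimize import least_squares
np.set_printoptions(precision=4,suppress=True)
W=pose("wrist");Sc=pose("scene");Tp=pose("top")
for z in(.1,.115,.13):
    print([np.degrees(np.arctan2(*(atz(ray(0,b,W),z)-atz(ray(0,a,W),z))[:2])) for a,b in(((293,165),(442,192)),((285,214),(440,241)),((192,98),(429,141)))])
for z in (.0,.015): print([np.degrees(np.arctan2(*(atz(ray(0,b,W),z)-atz(ray(0,a,W),z))[:2])) for a,b in(((192,98),(429,141)),((247,259),(391,282)))])
obs=[("slot",Sc,(324.3,225.3)),("slot",Tp,(294,189.9)),("slot",W,(325.1,198)),("axle",Sc,(316.7,239.9)),("axle",Tp,(294.3,184.3)),("axle",W,(319.2,211.1)),
("tab",Sc,(338.9,228.1)),("tab",Tp,(277.6,189.8)),("tab",W,(362,197.1)),("dial",Sc,(303.4,234.7)),("dial",Tp,(294.6,168.9)),("dial",W,(309.1,252.5))]
def frame(yaw):
    return (R.from_euler('z',yaw)*R.from_euler('y',-35,degrees=True)).as_matrix()
def pts(v):
    M=frame(v[3]);s=v[:3]
    return dict(slot=s,axle=s+M@[0,0,-.044],tab=s+M@[0,.018+v[4],.017],dial=s+M@[v[5],0,v[6]])
def res(v):
    p=pts(v);return np.concatenate([[ (proj(0,p[n],P)-px) for n,P,px in obs]]).ravel()
r=least_squares(res,[.52,.09,.115,-.15,0,.05,-.03],loss='soft_l1')
print(r.x,np.degrees(r.x[3]));print(res(r.x).reshape(-1,2).round(1).tolist())
print({k:v.round(4) for k,v in pts(r.x).items()})
print("stand",tri([ray(0,(217,220.7),Tp),ray(0,(410,270),Sc),ray(0,(558,99),W)]))
```

```text
[np.float64(11.771380808554884), np.float64(11.854604321553238), np.float64(11.342266033157344)]
[np.float64(11.771380808554902), np.float64(11.85460432155328), np.float64(11.342266033157355)]
[np.float64(11.771380808554905), np.float64(11.85460432155324), np.float64(11.342266033157335)]
[np.float64(11.342266033157346), np.float64(11.485783043584938)]
[np.float64(11.342266033157344), np.float64(11.48578304358493)]
[ 0.5234  0.0968  0.1214 -0.2344  0.0102  0.0417 -0.0398] -13.427519884037075
[[2.8, 0.2], [-3.1, -0.4], [-0.6, -0.9], [0.1, -0.3], [-0.5, -2.1], [-1.0, -0.5], [-2.6, -0.1], [1.0, 0.1], [0.3, 0.7], [0.4, 0.2], [1.7, -0.3], [1.8, 0.1]]
{'slot': array([0.5234, 0.0968, 0.1214]), 'axle': array([0.5479, 0.0909, 0.0853]), 'tab': array([0.5205, 0.1265, 0.1353]), 'dial': array([0.5788, 0.0835, 0.1127])}
stand (array([0.448 , 0.2888, 0.1003]), [np.float64(0.0036632753109617517), np.float64(0.0014513130453082928), np.float64(0.0028347524448074706)])
```

```bash
python3 -m handwheel '[[[0.06,0,0,0,5.15],[0.06,0,0,0,5.15],[0.06,0.003,0.017,0.01,0],[0.06,0.003,0.017,0.025,0],[0.06,0,0,0.030,0],[0.06,0,0,0.023,0],[0.06,0,0,0.010,0],[0.06,0,0,0,0]]]'
python3 -m handwheel '[[[0.0,0,0,0,0],[0.0,0,0,0,0],[0.0,0,0,0,0],[0.0,0,0,0,0],[0.0,0,0,0,0],[0.0,0,0,0,0]]]' 20
```

```text
time: 5.88
eef_pos: [0.5185, 0.1265, 0.1302]
tcp_rot: [0.1, 0.995, -0.0, -0.003]
contact_force: [-0.2, -0.9, 0.7]
opening: 0.701
finger_force: 0.0
time: 6.38
eef_pos: [0.5217, 0.1265, 0.1352]
tcp_rot: [0.101, 0.995, 0.0, 0.002]
contact_force: [-1.3, -0.5, 5.3]
opening: 0.11
finger_force: 23.9
```

```bash
python3 -m handwheel '[[[0.0,0,0,-0.002,0],[0.0,0,0.005,0,0],[0.0,0,0.006,0,0],[0.0,0,0.006,0,0],[0.0,0,0.006,0,0],[0.0,0,0.006,0,0],[0.0,0,0.004,0,0],[0.0,0,0,0,0],[0.0,0,0,0,0]]]'
python3 -m handwheel '[[[0.0,0,0.003,0,0],[0.0,0,0.003,0,0],[0.0,0,0,0,0]]]'
```

```text
time: 7.13
eef_pos: [0.5286, 0.1593, 0.1353]
tcp_rot: [0.1, 0.995, 0.0, 0.002]
contact_force: [6.2, 0.1, -3.1]
opening: 0.112
finger_force: 22.7
time: 7.38
eef_pos: [0.5289, 0.1605, 0.1351]
tcp_rot: [0.099, 0.995, -0.006, 0.0]
contact_force: [1.1, -15.1, 0.9]
opening: 0.11
finger_force: 23.6
```

```bash
python3 -m handwheel '[[[0.0,0,-0.004,0,0],[0.05,0,0,0,0],[0.05,0,0,0,0],[0.05,0,0,-0.002,0],[0.0854,0,0,-0.035,0],[0.0854,0,-0.02,-0.035,0],[0.0854,0,-0.02,-0.01,0],[0.0854,0,0,0,0],[0.0854,0,0,0,0]]]'
python3 - <<'E'
from h import *
from scipy.optimize import least_squares
np.set_printoptions(precision=4,suppress=True)
W=pose("wrist");s=get_state();print(s["eef_pos"],s["tcp_rot"],s["time"])
im=snap("wrist");cv2.imwrite("pics/w2.png",cv2.resize(im[60:330,150:550],None,fx=2,fy=2,interpolation=2))
for n in("slot","axle","dial","cover_tab","stand_mouth","tool_grip"):
    r=viewer.pinpoint("wrist",n);print(n,[(np.round(np.array(q["xy"])*[640,400],1).tolist(),round(q["confidence"],2)) for q in r[:3]])
cv2.imwrite("pics/s2.png",snap("scene"));
for n in("slot","dial","cover_tab"):
    r=viewer.pinpoint("scene",n);print(n,[(np.round(np.array(q["xy"])*[640,400],1).tolist(),round(q["confidence"],2)) for q in r[:3]])
E
```

```text
time: 8.13
eef_pos: [0.5197, 0.1218, 0.2183]
tcp_rot: [0.101, 0.995, 0.0, 0.001]
contact_force: [-0.7, 0.8, -0.3]
opening: 1.0
finger_force: 0.0
[0.5197 0.1218 0.2183] [0.1009 0.9949 0.0004 0.0007] 8.1333
slot [([289.3, 212.2], 0.92)]
axle [([291.9, 220.9], 0.92)]
dial [([287.0, 268.4], 0.63)]
cover_tab [([370.8, 199.9], 0.86)]
stand_mouth [([291.3, 265.4], 0.38)]
tool_grip [([515.1, 60.0], 0.76)]
slot [([327.4, 222.0], 0.59)]
dial []
cover_tab [([347.4, 237.1], 0.61)]
```

View pics/w2.png

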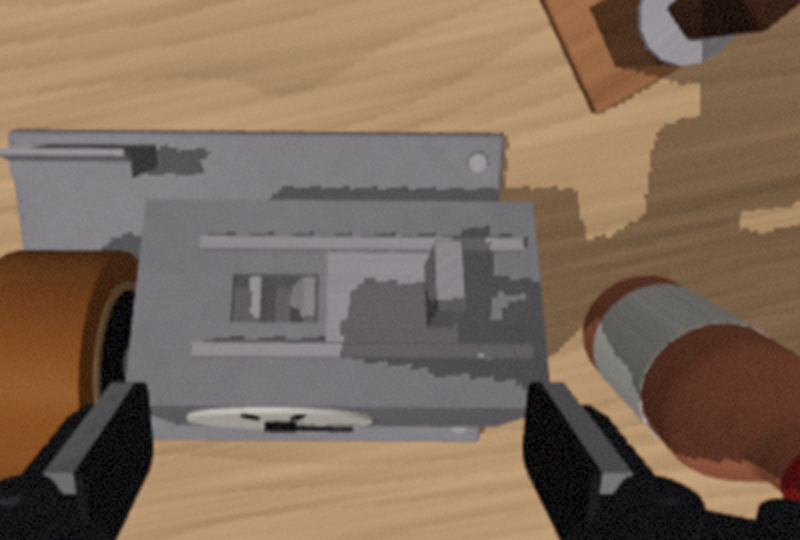

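Wrist view: the slot is open at crop (232–319, 275–321), i.e. about px (266–309, 197–220). Teeth are visible inside it near crop x 256 and 300. The cover is at its stop with the tab near crop (447,272). The dial pointer points to +y.

```bash
cat > fit.py <<'E'
from h import *
from scipy.optimize import least_squares
np.set_printoptions(precision=4,suppress=True)
def WP(p,q):return pose("wrist",dict(eef_pos=np.array(p),tcp_rot=np.array(q)))
W1=WP([0.5197,0.0921,0.2314],[0.0115,0.9999,0,0.0001]);W2=WP([0.5197,0.1218,0.2183],[0.1009,0.9949,0.0004,0.0007])
Sc=pose("scene");Tp=pose("top")
def frame(yaw): return (R.from_euler('z',yaw)*R.from_euler('y',-35,degrees=True)).as_matrix()
c2=lambda x,y:(150+x/2,60+y/2)
obs=[("axle",Sc,(316.7,239.9),1),("axle",Tp,(294.3,184.3),1),("axle",W1,(319.2,211.1),1),("axle",W2,(291.9,220.9),1),
("tab",Sc,(338.9,228.1),1),("tab",Tp,(277.6,189.8),1),("tab",W1,(362,197.1),1),("tab2",W2,(370.8,199.9),1),("tab2",Sc,(347.4,237.1),.7),
("dial",Sc,(303.4,234.7),1),("dial",Tp,(294.6,168.9),1),("dial",W1,(309.1,252.5),1),("slot",W2,(289.3,212.2),1),
("a",W2,c2(232,275),1.5),("b",W2,c2(319,275),1.5),("c",W2,c2(319,321),1.5),("d",W2,c2(232,321),1.5)]
def pts(v):
    M=frame(v[3]);s=v[:3]
    return dict(slot=s,axle=s+M@[0,0,-.044],tab=s+M@[0,.018+v[4],.017],tab2=s+M@[0,.064,.017],dial=s+M@[v[5],0,v[6]],
     a=s+M@[-.01,-.017,0],b=s+M@[-.01,.017,0],c=s+M@[.01,.017,0],d=s+M@[.01,-.017,0])
def res(v):
    p=pts(v);return np.append(np.array([w*(proj(0,p[n],P)-px) for n,P,px,w in obs]).ravel(),(v[3]+np.radians(11.6))*200)
r=least_squares(res,[.52,.09,.115,-.2,.01,.05,-.03],loss='soft_l1');v=r.x
if __name__=="__main__":
    print(v,np.degrees(v[3]));
    for o,e in zip(obs,res(v)[:-1].reshape(-1,2).round(1).tolist()):print(o[0],e)
    p=pts(v);M=frame(v[3])
    print({k:x.round(4) for k,x in p.items()})
    for th in np.arange(0,1,.1):
        a=2.0-th; print(round(th,1),proj(0,p["dial"]+.032*M@[0,np.sin(a),np.cos(a)],Sc).round(1))
    print("center",proj(0,p["dial"],Sc),"top",proj(0,p["dial"]+.032*M[:,2],Sc))
E
python3 fit.py
python3 -c "
import cv2;a=cv2.imread('pics/s2.png');cv2.imwrite('pics/s2c.png',cv2.resize(a[190:290,260:380],None,fx=5,fy=5,interpolation=2))"
```

```text
[ 0.5236  0.0958  0.1221 -0.2006  0.0114  0.0409 -0.0396] -11.491910320242901
axle [-0.0, -0.4]
axle [-0.4, -2.3]
axle [-1.1, 0.1]
axle [0.4, 0.6]
tab [-2.4, -0.5]
tab [0.9, 0.3]
tab [0.5, 0.3]
tab2 [0.4, 2.2]
tab2 [-2.7, 0.5]
dial [0.6, 0.3]
dial [1.2, -0.3]
dial [3.0, 0.2]
slot [-1.4, -3.7]
a [1.9, -1.2]
b [-0.4, -1.4]
c [-0.7, 0.2]
d [0.0, 0.4]
{'slot': array([0.5236, 0.0958, 0.1221]), 'axle': array([0.5484, 0.0908, 0.0861]), 'tab': array([0.5199, 0.1266, 0.136 ]), 'tab2': array([0.5268, 0.1605, 0.136 ]), 'dial': array([0.5787, 0.0846, 0.1132]), 'a': array([0.5122, 0.0808, 0.1164]), 'b': array([0.519 , 0.1141, 0.1164]), 'c': array([0.535 , 0.1108, 0.1278]), 'd': array([0.5283, 0.0775, 0.1278])}
0.0 [306. 248.]
0.1 [306.9 247.4]
0.2 [307.8 246.6]
0.3 [308.7 245.7]
0.4 [309.5 244.7]
0.5 [310.2 243.6]
0.6 [310.9 242.4]
0.7 [311.5 241.2]
0.8 [312.  239.8]
0.9 [312.5 238.4]
center [304.0378 234.9816] top [311.4511 224.2089]
```

View pics/s2c.png

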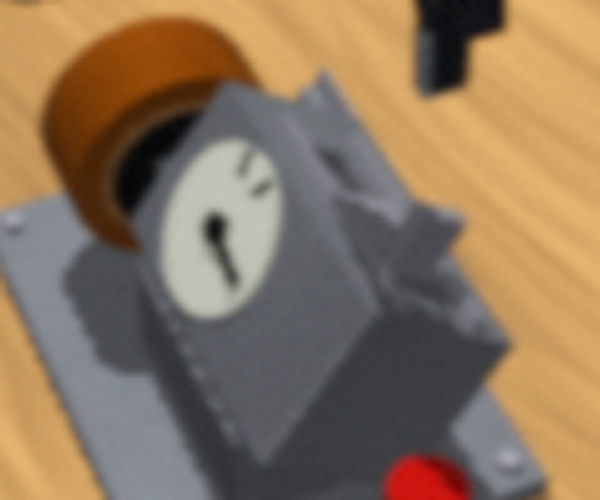

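θ is about 0.25 (pointer and teeth agree), so the wheel needs +1.75. Next I'll go above the tool.

```bash
python3 -m handwheel '[[[0.0854,0.0208,0.0298,-0.004,0],[0.0854,0.0208,0.0298,-0.004,0],[0.0854,0.0208,0.0298,-0.004,0],[0.0854,0.0208,0.0298,-0.004,0],[0.0854,0.0208,0.0298,-0.004,0],[0.0854,0,0,0,0],[0.0854,0,0,0,0]]]'
python3 - <<'E'
from h import *
np.set_printoptions(precision=4,suppress=True)
W=pose("wrist");s=get_state();print(s["eef_pos"],s["tcp_rot"],s["time"])
im=snap("wrist");cv2.imwrite("pics/w3.png",im)
for n in("tool_grip","tool_tip","stand_mouth"):
    r=viewer.pinpoint("wrist",n);print(n,[(np.round(np.array(q["xy"])*[640,400],1).tolist(),round(q["confidence"],2)) for q in r[:4]])
print(proj(0,[.448,.2888,.1],W),proj(0,[.448,.2888,.126],W))
E
```

```text
time: 9.27
eef_pos: [0.4468, 0.2898, 0.2377]
tcp_rot: [0.099, 0.995, 0.0, 0.0]
contact_force: [0.3, 0.0, -0.1]
opening: 1.002
finger_force: 0.0
[0.4468 0.2898 0.2377] [0.0985 0.9951 0.     0.0004] 9.2667
tool_grip [([442.6, 191.3], 0.82), ([223.5, 86.5], 0.71), ([355.8, 57.7], 0.67)]
tool_tip [([418.4, 171.4], 0.71)]
stand_mouth [([316.6, 187.6], 0.52), ([134.1, 309.6], 0.3)]
[317.9076 185.8451] [317.8541 193.8349]
```

View pics/w3.png

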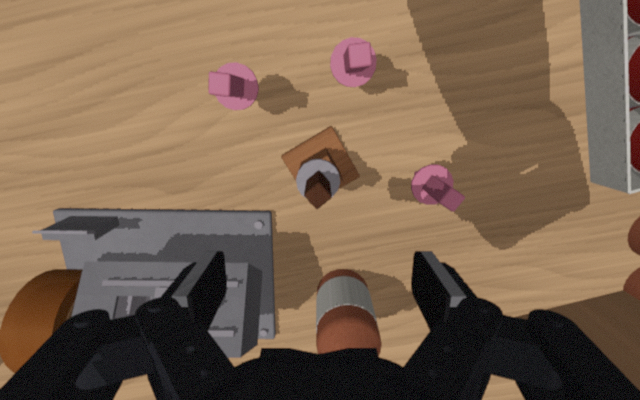

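The real tool is at (318,190) in its stand, with pink ones at (233,86), (353,60) and (437,188). I need the handle's yaw, so I'll zoom in.

Run:
```python
import cv2;a=cv2.imread('pics/w3.png');cv2.imwrite('pics/w3c.png',cv2.resize(a[120:215,270:370],None,fx=6,fy=6,interpolation=2))
```

```text
(no output)
```

View pics/w3c.png

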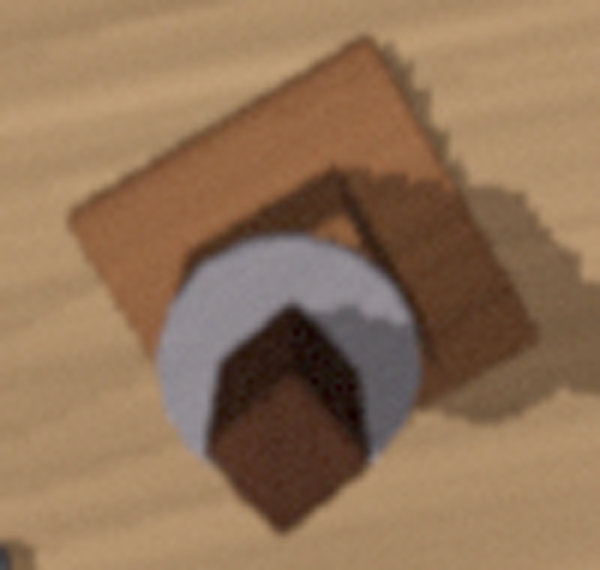

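Run:
```python
from h import *
np.set_printoptions(precision=4,suppress=True)
W=pose("wrist",dict(eef_pos=np.array([0.4468,0.2898,0.2377]),tcp_rot=np.array([0.0985,0.9951,0,0.0004])))
f=lambda x,y,z:atz(ray(0,(270+x/6,120+y/6),W),z)
q=[f(*p,.126) for p in((208,448),(290,375),(370,458),(285,533))]
print("top ctr",np.mean(q,0),[np.degrees(np.arctan2(*(q[(i+1)%4]-q[i])[[1,0]])).round(1) for i in range(4)],[np.linalg.norm(q[(i+1)%4]-q[i]).round(4) for i in range(4)])
g=[f(*p,.01) for p in((70,218),(368,38),(538,335))]
print("foot",(g[0]+g[2])/2,[np.degrees(np.arctan2(*(g[i+1]-g[i])[[1,0]])).round(1) for i in range(2)],[np.linalg.norm(g[i+1]-g[i]).round(4) for i in (0,1)])
print("guard",f(290,362,.074),f(290,232,.074),f(158,362,.074),f(422,362,.074))
```

```text
top ctr [0.4496 0.2886 0.126 ] [np.float64(121.2), np.float64(31.7), np.float64(-58.4), np.float64(-150.8)] [np.float64(0.0156), np.float64(0.0164), np.float64(0.0163), np.float64(0.0166)]
foot [0.4485 0.2923 0.01  ] [np.float64(109.4), np.float64(19.4)] [np.float64(0.0677), np.float64(0.0678)]
guard [0.4493 0.2889 0.074 ] [0.4279 0.2932 0.074 ] [0.445  0.2673 0.074 ] [0.4536 0.3104 0.074 ]
```

```bash
python3 -m handwheel '[[[0.06,0,0,0,6.75],[0.06,0,0,0.005,6.75],[0.06,0,0,0.01,6.75],[0.06,0,0,0.01,6.75],[0.06,0,0,0.01,6.75],[0.06,0,0,0.01,6.75],[0.06,0,0,0.01,6.75],[0.06,-0.0023,0.0017,0.015,0],[0.06,0,0,0.02,0],[0.06,0,0,0.025,0],[0.06,0,0,0.02,0],[0.06,0,0,0.012,0]]]'
python3 -m handwheel '[[[0.06,0,0,0.0075,0],[0.06,0,0,0,0],[0.0,0,0,0,0],[0.0,0,0,0,0],[0.0,0,0,0,0],[0.0,0,0,0,0],[0.0,0,0,0,0],[0.0,0,0,0,0]]]' 60
```

```text
time: 10.47
eef_pos: [0.4494, 0.2854, 0.0876]
tcp_rot: [0.492, 0.871, -0.002, -0.001]
contact_force: [0.1, 1.1, -0.5]
opening: 0.704
finger_force: 0.0
time: 11.13
eef_pos: [0.4512, 0.2878, 0.0844]
tcp_rot: [0.491, 0.871, 0.001, 0.001]
contact_force: [-1.0, -0.0, 4.5]
opening: 0.203
finger_force: 59.1
```

```bash
python3 -m handwheel '[[[0.0,0,0,-0.02,0],[0.0,0,0,-0.03,0],[0.0,0,0,-0.035,0],[0.0,0,0,-0.035,0],[0.0,0,0,-0.03,-5],[0.0,0,0,-0.01,-7],[0.0,0,0,0,-7],[0.0,0,0,0,-7],[0.0,0,0,0,-7],[0.0,0,0,0,-7],[0.0,0,0,0,-7.1],[0.0,0,0,0,0]]]' 60
python3 -m handwheel '[[[0.0,-0.01,-0.015,0,0],[0.0,-0.018,-0.028,0,0],[0.0,-0.018,-0.028,0,0],[0.0,-0.018,-0.028,0,0],[0.0,-0.018,-0.028,0,0],[0.0,-0.018,-0.028,0,0],[0.0,-0.0112,-0.0167,0,0],[0.0,0,0,0,0],[0.0,0,0,0,0]]]' 60
python3 - <<'E'
from h import *
np.set_printoptions(precision=4,suppress=True)
W=pose("wrist");s=get_state();print(s["eef_pos"],s["tcp_rot"],s["time"],s["opening"])
a=snap("scene");cv2.imwrite("pics/s4.png",a);b=snap("wrist");cv2.imwrite("pics/w4.png",b);t=snap("top");cv2.imwrite("pics/t4.png",t)
for c in("scene","top","wrist"):
  for n in("tool_tip","tool_grip"):
    r=viewer.pinpoint(c,n);print(c,n,[(np.round(np.array(q["xy"])*[640,400],1).tolist(),round(q["confidence"],2)) for q in r[:4]])
  tip=s["eef_pos"]-[0,0,.0684];print(proj(c,tip),proj(c,tip+[0,0,.084]))
cv2.imwrite("pics/m4.png",np.vstack([cv2.resize(a[150:270,260:420],None,fx=3.5,fy=3.5,interpolation=2)[:,:560],cv2.resize(b[150:290,180:460],None,fx=2,fy=2)[:180]]))
E
```

```text
time: 12.13
eef_pos: [0.4496, 0.2872, 0.2421]
tcp_rot: [0.101, 0.995, -0.0, -0.001]
contact_force: [0.3, 0.1, -1.2]
opening: 0.201
finger_force: 58.6
time: 12.88
eef_pos: [0.5242, 0.0959, 0.2423]
tcp_rot: [0.104, 0.995, 0.0, -0.001]
contact_force: [-0.5, 0.3, -1.0]
opening: 0.205
finger_force: 58.7
[0.5242 0.0959 0.2423] [ 0.1041  0.9946  0.0002 -0.0006] 12.8833 0.20477355858677262
scene tool_tip [([418.6, 263.1], 0.86), ([452.1, 294.0], 0.8), ([432.5, 346.4], 0.76), ([329.2, 206.5], 0.54)]
scene tool_grip [([330.0, 176.4], 0.76), ([463.4, 270.6], 0.7), ([438.7, 319.4], 0.61), ([418.3, 238.1], 0.58)]
[326.9711 208.0878] [327.5824 177.7196]
top tool_tip [([225.6, 161.4], 0.6)]
top tool_grip [([175.3, 208.3], 0.73), ([194.7, 257.7], 0.64), ([286.7, 179.9], 0.6)]
[290.1005 186.0762] [288.0138 180.2134]
wrist tool_tip [([580.0, 69.9], 0.83)]
wrist tool_grip [([319.2, 268.4], 0.92)]
[316.9391 209.5503] [316.0708 270.0519]
```

View pics/m4.png

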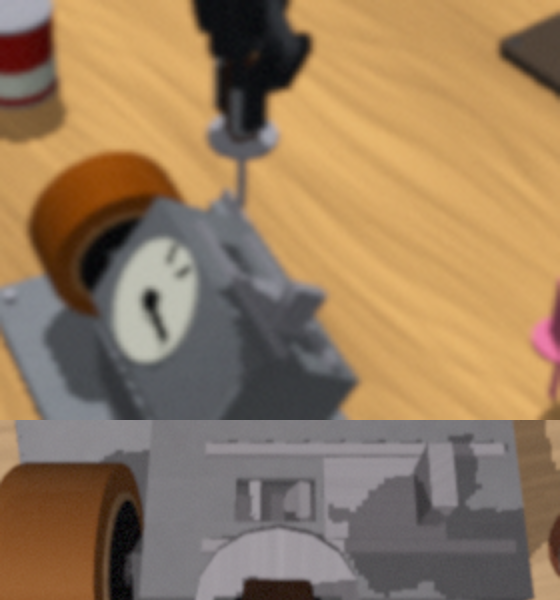

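The tool is held straight with the rod vertical and its tip at scene px (328.6,208), where I predicted it. Next is the first insertion.

```bash
python3 -m handwheel '[[[0.0,-0.0015,0.0018,0.01,0],[0.0,0,0,0.015,0],[0.0,0,0,0.015,0],[0.0,0,0,0.005,0],[0.0,0,0,0.005,0],[0.0,0,0,0.005,0],[0.0,0,0,0.005,0],[0.0,0,0,0.005,0],[0.0,0,0,0.004,0],[0.0,0,0,0,0]]]'
```

```text
time: 14.17
eef_pos: [0.5257, 0.0981, 0.173]
tcp_rot: [0.102, 0.995, -0.0, -0.001]
contact_force: [0.0, -0.3, -0.8]
opening: 0.204
finger_force: 58.7
```

```bash
python3 -m handwheel '[[[0.0,0,-0.002,0,0],[0.0,0,-0.003,0,0],[0.0,0,-0.003,0,0],[0.0,0,-0.003,0,0],[0.0,0,-0.0025,0,0],[0.0,0,0,0,0]]]'
python3 - <<'E'
from h import *
a=snap("scene");cv2.imwrite("pics/s5.png",a)
s=get_state();print(s["eef_pos"],s["contact_force"])
E
```

```text
time: 14.67
eef_pos: [0.5233, 0.0845, 0.1742]
tcp_rot: [0.102, 0.995, -0.0, -0.0]
contact_force: [-0.5, 1.8, -0.4]
opening: 0.2
finger_force: 58.9
[0.52331251 0.08452865 0.1741738 ] [-0.58460843  1.34883074  0.13711794]
```

```bash
cat > dial.py <<'E'
from fit import *
import sys
def theta(im):
    M=frame(v[3]);C=pts(v)["dial"];g=im.min(2).astype(np.float32)
    # refine centre: centroid of white disc
    k=np.arange(-180,180,3);best=None
    c0=np.array([303.2,235.8])
    D=c0-proj(0,C,Sc)
    out=[]
    for a in np.radians(k):
        q=[proj(0,C+rr*M@[0,np.sin(a),np.cos(a)],Sc)+D for rr in np.linspace(.014,.028,8)]
        out.append(np.mean([cv2.getRectSubPix(g,(1,1),tuple(map(float,p)))[0,0] for p in q]))
    out=np.array(out);i=out.argmin();w=np.clip(np.median(out)-20-out,0,None);sel=abs((k-k[i]+180)%360-180)<=15
    a=np.radians(k[i])+np.radians((w[sel]*((k[sel]-k[i]+180)%360-180)).sum()/w[sel].sum())
    return 2-a,out[i],np.median(out)
if __name__=="__main__":
    for f in sys.argv[1:]:print(f,theta(cv2.imread("pics/"+f)))
E
python3 dial.py s2.png s4.png s5.png
```

```text
s2.png (np.float64(0.14292039333857165), np.float32(84.475784), np.float32(177.27348))
s4.png (np.float64(0.14322181758117214), np.float32(82.425804), np.float32(174.90231))
s5.png (np.float64(0.4699467151569463), np.float32(79.84821), np.float32(179.5675))
```

```bash
python3 -m handwheel '[[[0.0,0,0.001,-0.010,0],[0.0,0,0,-0.017,0],[0.0,0,0.008,0,0],[0.0,0,0.009,0,0],[0.0,0,0.005,0,0],[0.0,0,0,0,0],[0.0,0,0,0.007,0],[0.0,0,0,0.007,0],[0.0,0,0,0.007,0],[0.0,0,0,0.006,0],[0.0,0,0,0,0]]]'
```

```text
time: 15.63
eef_pos: [0.5266, 0.1072, 0.1712]
tcp_rot: [0.102, 0.995, -0.0, -0.002]
contact_force: [-0.2, -0.4, -1.1]
opening: 0.204
finger_force: 58.8
```

```bash
python3 -m handwheel '[[[0.0,0,-0.002,-0.001,0],[0.0,0,-0.003,-0.001,0],[0.0,0,-0.003,0,0],[0.0,0,-0.003,0,0],[0.0,0,-0.003,0,0],[0.0,0,-0.003,0,0],[0.0,0,-0.003,0,0],[0.0,0,-0.0025,0,0],[0.0,0,0,0,0]]]'
python3 - <<'E'
from dial import *
a=snap("scene");cv2.imwrite("pics/s6.png",a);print(theta(a),get_state()["contact_force"])
E
```

```text
time: 16.38
eef_pos: [0.5234, 0.0847, 0.1761]
tcp_rot: [0.102, 0.995, -0.0, -0.0]
contact_force: [-1.1, 1.7, 0.9]
opening: 0.206
finger_force: 58.9
(np.float64(1.1874210775255998), np.float32(69.57763), np.float32(179.66489)) [0.623  1.2334 0.0358]
```

```bash
python3 -m handwheel '[[[0.0,0,0.001,-0.010,0],[0.0,0,0,-0.017,0],[0.0,0,0.008,0,0],[0.0,0,0.009,0,0],[0.0,0,0.005,0,0],[0.0,0,0,0,0],[0.0,0,0,0.007,0],[0.0,0,0,0.007,0],[0.0,0,0,0.007,0],[0.0,0,0,0.007,0],[0.0,0,0,0,0]]]'
python3 -m handwheel '[[[0.0,0,-0.002,-0.001,0],[0.0,0,-0.003,0,0],[0.0,0,-0.003,0,0],[0.0,0,-0.003,0,0],[0.0,0,-0.003,0,0],[0.0,0,-0.003,0,0],[0.0,0,-0.003,0,0],[0.0,0,-0.0025,0,0],[0.0,0,0,0,0]]]'
python3 - <<'E'
from dial import *
a=snap("scene");cv2.imwrite("pics/s7.png",a);print(theta(a),get_state()["contact_force"])
E
```

```text
time: 17.35
eef_pos: [0.5266, 0.1077, 0.172]
tcp_rot: [0.102, 0.995, -0.0, -0.002]
contact_force: [0.2, -0.1, -1.4]
opening: 0.201
finger_force: 58.8
time: 18.1
eef_pos: [0.5237, 0.0852, 0.1762]
tcp_rot: [0.102, 0.995, -0.0, 0.0]
contact_force: [-0.3, 2.2, 0.1]
opening: 0.205
finger_force: 58.9
(np.float64(1.8843734451745027), np.float32(75.94408), np.float32(180.64139)) [-0.9709 -0.4196  0.1126]
```

```bash
python3 -m handwheel '[[[0.0,0,0.001,-0.010,0],[0.0,0,0,-0.017,0],[0.0,0,0.008,0,0],[0.0,0,0.009,0,0],[0.0,0,0.005,0,0],[0.0,0,0,0,0],[0.0,0,0,0.007,0],[0.0,0,0,0.007,0],[0.0,0,0,0.007,0],[0.0,0,0,0.007,0],[0.0,0,0,0,0]]]'
python3 -m handwheel '[[[0.0,0,-0.002,-0.001,0],[0.0,0,-0.002,0,0],[0.0,0,-0.002,0,0],[0.0,0,-0.002,0,0],[0.0,0,-0.001,0,0],[0.0,0,0,0,0]]]'
python3 - <<'E'
from dial import *
a=snap("scene");cv2.imwrite("pics/s8.png",a);print(theta(a),get_state()["contact_force"])
M=frame(v[3]);C=pts(v)["dial"];D=np.array([303.2,235.8])-proj(0,C,Sc)
src=np.array([proj(0,C+M@[0,y,z],Sc)+D for y,z in((-.04,.04),(.04,.04),(.04,-.04),(-.04,-.04))],np.float32)
H=cv2.getPerspectiveTransform(src,np.array([[0,0],[360,0],[360,360],[0,360]],np.float32))
cv2.imwrite("pics/d8.png",np.hstack([cv2.warpPerspective(cv2.imread("pics/"+f),H,(360,360),flags=2) for f in("s7.png","s8.png")]))
E
```

```text
time: 19.07
eef_pos: [0.5267, 0.1082, 0.172]
tcp_rot: [0.102, 0.995, -0.0, -0.002]
contact_force: [0.0, -0.3, -2.2]
opening: 0.204
finger_force: 58.8
time: 19.57
eef_pos: [0.5265, 0.0995, 0.1763]
tcp_rot: [0.102, 0.995, 0.0, 0.0]
contact_force: [-0.3, 1.5, -0.8]
opening: 0.207
finger_force: 58.9
(np.float64(2.0466274288842214), np.float32(74.05162), np.float32(181.20775)) [-0.144   1.1595 -0.9858]
```

View pics/d8.png

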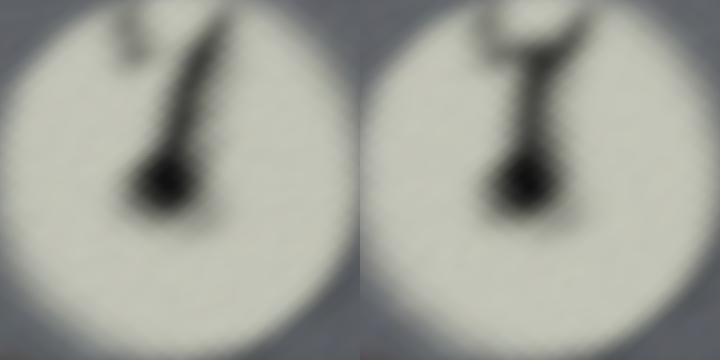

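In the unwarped dial the marks are at about (490,40) and (585,20), and the pointer stands between them, tip at about (538,60). That's roughly 1.94, so I'll nudge it slightly more, then lift out.

```bash
python3 -m handwheel '[[[0.0,0,-0.0015,0,0],[0.0,0,0,0,0],[0.0,0,0.002,0,0],[0.0,0,0.001,-0.008,0],[0.0,0,0,-0.018,0],[0.0,0,0,-0.025,0],[0.0,0,0,-0.018,0],[0.0,0.008,0.010,0,0],[0.0,0.0165,0.025,0,0],[0.0,0.0165,0.025,0,0],[0.0,0.0165,0.025,0,0],[0.0,0.0165,0.025,0,0]]]'
python3 -m handwheel '[[[0.0,0.0165,0.025,0,0],[0.0,0.015,0.025,0,0],[0.0,0.0085,0.0085,0,0],[0.0,0,0,0,0],[0.0,0,0,0,0]]]'
python3 - <<'E'
from dial import *
s=get_state();print(s["eef_pos"],s["tcp_rot"])
a=snap("scene");cv2.imwrite("pics/s9.png",a);print(theta(a));b=snap("wrist");cv2.imwrite("pics/w9.png",b)
for n in("stand_mouth","tool_tip","tool_grip"):
  for c in("scene","wrist"):
    r=viewer.pinpoint(c,n);print(c,n,[(np.round(np.array(q["xy"])*[640,400],1).tolist(),round(q["confidence"],2)) for q in r[:4]])
print(proj("scene",[.4495,.290,.07]),proj("scene",s["eef_pos"]-[0,0,.0684]),proj("wrist",[.4495,.290,.07]))
E
```

```text
time: 20.62
eef_pos: [0.4749, 0.2251, 0.2437]
tcp_rot: [0.102, 0.995, -0.0, -0.001]
contact_force: [0.2, 0.7, -1.3]
opening: 0.208
finger_force: 58.8
time: 21.03
eef_pos: [0.4485, 0.2892, 0.2441]
tcp_rot: [0.101, 0.995, -0.001, -0.0]
contact_force: [-0.7, 0.5, -1.0]
opening: 0.2
finger_force: 58.9
[0.4485 0.2892 0.2441] [ 0.1008  0.9949 -0.0007 -0.0003]
(np.float64(2.099352485624977), np.float32(67.8654), np.float32(167.01958))
scene stand_mouth [([409.9, 279.5], 0.73)]
wrist stand_mouth [([323.7, 174.1], 0.78)]
scene tool_tip [([418.3, 246.7], 0.8), ([452.8, 294.2], 0.76), ([419.0, 263.8], 0.74), ([435.8, 343.7], 0.69)]
wrist tool_tip [([418.1, 169.2], 0.81)]
scene tool_grip [([466.5, 266.4], 0.94), ([422.9, 211.5], 0.85), ([438.3, 319.3], 0.85), ([419.7, 237.4], 0.83)]
wrist tool_grip [([354.6, 55.2], 0.91), ([440.4, 187.3], 0.9), ([230.2, 83.8], 0.76), ([317.2, 269.7], 0.57)]
[407.5439 279.352 ] [414.6276 244.8779] [320.1933 174.9609]
```

```bash
python3 -m handwheel '[[[0.0,0,0.0015,0.02,0],[0.0,0,0,0.03,0],[0.0,0,0,0.03,0],[0.0,0,0,0.014,0],[0.0,0,0,0.008,0],[0.0,0,0,0.008,0],[0.0,0,0,0.008,0],[0.0,0,0,0.012,0],[0.0,0,0,0.012,0],[0.0,0,0,0.009,0],[0.0,0,0,0.004,0],[0.0,0,0,0,0]]]'
```

```text
time: 22.43
eef_pos: [0.4486, 0.2903, 0.0883]
tcp_rot: [0.102, 0.995, -0.001, -0.001]
contact_force: [-0.6, -0.3, -1.1]
opening: 0.201
finger_force: 58.9
```

```bash
python3 -m handwheel '[[[0.0,0,0,0.001,0],[0.0,0,0,0.001,0],[0.0,0,0,0.001,0],[0.0,0,0,0.001,0],[0.0,0,0,0.0005,0],[0.0,0,0,0,0]]]'
```

```text
time: 22.93
eef_pos: [0.4495, 0.2907, 0.0854]
tcp_rot: [0.102, 0.995, 0.0, 0.0]
contact_force: [0.0, 0.6, -0.9]
opening: 0.204
finger_force: 58.9
```

```bash
python3 -m handwheel '[[[0.0,0,0,0.001,0],[0.0,0,0,0.001,0],[0.0,0,0,0.0,0],[0.0,0,0,0,0]]]'
```

```text
time: 23.27
eef_pos: [0.4497, 0.2907, 0.0844]
tcp_rot: [0.102, 0.995, -0.0, 0.0]
contact_force: [-2.2, -1.2, 5.1]
opening: 0.203
finger_force: 59.7
```

```bash
python3 -m handwheel '[[[0.045,0,0,-0.0005,0],[0.045,0,0,0,0],[0.045,0,0,0,0],[0.045,0,0,0,0],[0.045,0,0,-0.01,0],[0.045,0,0,-0.02,0],[0.045,0,0,-0.04,0],[0.045,0,0,-0.04,0],[0.045,0,0,-0.03,0],[0.045,0,0,-0.01,0],[0.045,0,0,0,0]]]'
python3 - <<'E'
from h import *
s=get_state();print(s["eef_pos"])
b=snap("wrist");a=snap("scene");cv2.imwrite("pics/w10.png",np.hstack([cv2.resize(b[100:240,230:430],(400,280),interpolation=2),cv2.resize(a[200:340,300:500],(400,280),interpolation=2)]))
E
```

```text
time: 24.18
eef_pos: [0.4514, 0.2915, 0.2385]
tcp_rot: [0.102, 0.995, 0.002, 0.004]
contact_force: [0.8, -0.2, -0.4]
opening: 0.526
finger_force: 0.0
[0.45140332 0.29147036 0.23853173]
```

View pics/w10.png

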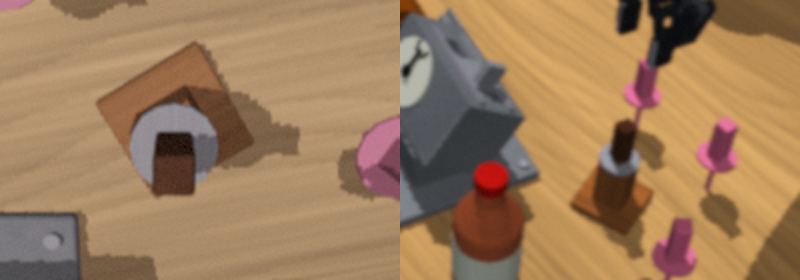

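The tool is upright in the stand, with its guard flat on the rim (left panel (174,145), right panel (618,160)). Now I'll shut the cover.

```bash
python3 -m handwheel '[[[0.055,-0.012,-0.014,0,0],[0.055,-0.021,-0.0235,0,0],[0.055,-0.021,-0.0235,0,0],[0.055,-0.021,-0.0235,0,0],[0.055,-0.021,-0.0235,0,0],[0.055,-0.0054,-0.0047,0,0],[0.055,0,0,0.02,0],[0.055,0,0,0.03,0],[0.055,0,0,0.03,0],[0.055,0,0,0.018,0],[0.055,0,0,0.003,0],[0.055,0,0,0,0]]]'
python3 -m handwheel '[[[0.0,0,0,0,0],[0.0,0,0,0,0],[0.0,0,0,0,0],[0.0,0,0,0,0],[0.0,0,0,0,0],[0.0,0,0,0,0]]]' 20
```

```text
time: 25.28
eef_pos: [0.5233, 0.1598, 0.1292]
tcp_rot: [0.102, 0.995, -0.001, -0.004]
contact_force: [-0.4, 0.5, 0.8]
opening: 0.647
finger_force: 0.0
time: 25.78
eef_pos: [0.5269, 0.16, 0.1345]
tcp_rot: [0.102, 0.995, 0.0, 0.001]
contact_force: [-0.2, 1.5, 4.2]
opening: 0.109
finger_force: 24.3
```

```bash
python3 -m handwheel '[[[0.0,0,0,-0.002,0],[0.0,0,-0.004,0,0],[0.0,0,-0.006,0,0],[0.0,0,-0.006,0,0],[0.0,0,-0.006,0,0],[0.0,0,-0.006,0,0],[0.0,0,-0.006,0,0],[0.0,0,-0.006,0,0],[0.0,0,-0.004,0,0],[0.0,0,0,0,0]]]'
python3 -m handwheel '[[[0.0,0,-0.002,0,0],[0.0,0,-0.002,0,0],[0.0,0,-0.001,0,0],[0.0,0,0,0,0]]]'
```

```text
time: 26.62
eef_pos: [0.5174, 0.1156, 0.1346]
tcp_rot: [0.102, 0.995, -0.0, 0.001]
contact_force: [4.8, -1.0, -4.6]
opening: 0.111
finger_force: 23.0
time: 26.95
eef_pos: [0.5173, 0.1154, 0.1347]
tcp_rot: [0.103, 0.995, 0.005, 0.002]
contact_force: [9.7, 14.1, -7.0]
opening: 0.114
finger_force: 22.5
```

```bash
python3 -m handwheel '[[[0.0,0,0.002,0,0],[0.05,0,0,0,0],[0.05,0,0,0,0],[0.05,0,0,0,0],[0.05,0,0,-0.01,0],[0.05,0,0,-0.03,0],[0.05,0,0,-0.035,0],[0.05,0,0,-0.02,0],[0.05,0,0,0,0],[0.05,0,0,0,0]]]'
python3 - <<'E'
from dial import *
s=get_state();print(s["eef_pos"],s["contact_force"],s["opening"])
W=pose("wrist");b=snap("wrist");a=snap("scene")
cv2.imwrite("pics/wf.png",b);cv2.imwrite("pics/sf.png",a);print(theta(a))
for c,n in(("wrist","cover_tab"),("scene","cover_tab"),("wrist","slot")):
    print(c,n,[(np.round(np.array(q["xy"])*[640,400],1).tolist(),round(q["confidence"],2)) for q in viewer.pinpoint(c,n)[:2]])
M=frame(v[3])
for k in(0,.01):print(proj(0,v[:3]+M@[0,.018+k,.017],W),proj(0,v[:3]+M@[0,.018+k,.017],Sc))
for n in("tin","sauce","jar"):print(n,[(np.round(np.array(q["xy"])*[640,400],1).tolist(),round(q["confidence"],2)) for q in viewer.pinpoint("scene",n)[:2]])
# unwarped dial profile of dark at pointer radii
C=pts(v)["dial"];D=np.array([303.2,235.8])-proj(0,C,Sc);g=a.min(2).astype(np.float32)
for rr in(.016,.022,.027,.034):print(rr,[int(cv2.getRectSubPix(g,(1,1),tuple(map(float,proj(0,C+rr*M@[0,np.sin(t),np.cos(t)],Sc)+D)))[0,0]) for t in np.arange(-.6,.61,.1)])
E
```

```text
time: 27.78
eef_pos: [0.5173, 0.1134, 0.2324]
tcp_rot: [0.102, 0.995, 0.0, 0.002]
contact_force: [0.6, 0.1, 0.1]
opening: 0.582
finger_force: 0.0
[0.5173 0.1134 0.2324] [0.5521 0.0641 0.089 ] 0.5818478661446084
(np.float64(2.0993186218167), np.float32(73.485016), np.float32(177.54373))
wrist cover_tab [([318.8, 197.0], 0.67)]
scene cover_tab [([339.7, 225.3], 0.68)]
wrist slot [([298.7, 204.7], 0.81)]
[321.2291 197.2484] [334.2635 224.3915]
[333.8485 197.1905] [336.2204 227.2348]
tin [([264.8, 171.8], 0.59)]
sauce [([341.0, 338.7], 0.85), ([264.1, 171.5], 0.42)]
jar [([223.2, 191.2], 0.73)]
0.016 [151, 136, 114, 92, 81, 80, 94, 114, 132, 148, 160, 169, 175]
0.022 [174, 164, 143, 115, 87, 68, 78, 105, 140, 162, 173, 177, 179]
0.027 [172, 158, 136, 107, 83, 62, 68, 81, 107, 146, 171, 179, 180]
0.034 [175, 160, 133, 124, 143, 154, 157, 140, 110, 123, 162, 176, 178]
```

```bash
python3 -c "
from plant import sign_off;print(sign_off())"
```

```text
the job is handed in; nothing more can be done
None
```

The job is handed in at about 28 s of the 72 s allowed: the dial pointer stands between the two marks (wheel at roughly 2.0), the tool is back upright in its stand with its guard on the rim, the cover is shut against its stop, and the robot did not touch the tin, sauce bottle or jar.

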